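# Collar on the pivot pin, then the profile lever held level over its stand

## Robot

A 6-joint arm with a two-finger parallel gripper is mounted at the origin on the work surface; the furniture and walls round the work are solid. World frame = base frame: x ahead of the robot, y to its left, z up, the work surface at z = 0. Lengths are in m, angles in rad, forces in N, time in s.
With the tool pointing down it reaches from about 0.35 to 1 m from the base axis. Payload 7.1 kg.
Tool frame: the origin (TCP) lies at the very end of the fingers, on their centre line; the grasp point (between the pads) lies arm.tcp_to_grasp behind it (arm.tcp_to_grasp is the distance from the TCP to the grasp point, in m); z points along the fingers, y is the line along which they close (so a half turn about z gives the same grasp; the last joint's range is limited). The gripper opens to 85 mm and grips with 20 to 120 N. Pads are 22 mm wide; open, the fingers measure 114 mm over their backs; the gripper's body (76 mm by 85 mm) begins 54 mm behind the grasp point. The pads swing forward as they close: fully open they stand 13 mm farther back than shut.
Start: joints at [-1.247, 0.423, 1.63, -0, 1.089, -0.019], TCP at [0.21, -0.589, 0.231] pointing down, gripper open.
Joint ranges: [-3, 3], [-0.9, 2.11], [0.09, 2.58], [-1.31, 4.45], [0.11, 2.69], [-2.54, 2.54]. Speed limits (rad/s): [2.39, 2.39, 3.01, 3.14, 3.14, 3.14].

## Interface

Orientations are given as a unit quaternion [w, x, y, z].
In Python, from rig import monitor, snapshot, arm gives the robot as it stands.
- The arm moves only by the shell command python3 -m inch 'ROWS'. ROWS is JSON, a list of rows, each an object of numbers: "dx", "dy", "dz": the shift along the tool's x, y, z in mm; "wx", "wy", "wz": the turn, a rotation vector about the tool's x, y, z in rad; "gripper": the finger opening in mm, from 0 to 85.4. In form: [{"dx": .., "dy": .., "dz": .., "wx": .., "wy": .., "wz": .., "gripper": ..}, ...]. A call has 1 to 12 rows; each row is the pose to reach, as a shift and turn from the pose commanded when the call began, along the tool's axes at that moment; what a row does not reach only later rows make up. A row lasts 1/12 s, in which the tool goes at most 41.7 mm and 7.16 degrees, less where a joint would pass 70% of its speed; a pose out of reach is approached as far as the arm can. A call with a gripper value outside its range is refused whole. The fingers move at their own pace and stop on an object; the grip force is fixed at half the most. Time passes only in rows, so rows that repeat a pose let the fingers close. It gives the time, the measured TCP pose, the force, the opening and the grip force at its end, in the units of the state.
- monitor.read_state(): the state, without advancing time (a new reading comes with each control period).
- snapshot(name): name is "scene" or "top"; returns a dict with "color" (420x560x3 uint8, blue, green, red), "z_map" (420x560 float32, m along the optical axis (not along the pixel's ray), 0 where there is no reading), "mtx" (3x3 intrinsics, pixels), "k1" (the pictures are not rectified: a ray, as slopes to the right and down, at radius r is drawn at 1 + k1 r^2 times it, then the intrinsics apply), "position" and "attitude" of the camera in the world. Camera axes: x right, y down, z forward; pixel columns grow to the right and rows downward; lengths in m; the calibration is good to about 2 mm. A picture is of the moment at which its call begins.
- arm.finish_job(): hands the job in; it is judged then, once.
The state is a dict: "clock": time; "joint_pos": joint angles; "qd": joint speeds; "tau": joint torques, N m; "tool_pos": TCP position; "tcp_rot": TCP orientation; "wrist_force": force on the tool from outside, world axes, zero at the start; "wrist_torque": the same for the moment, N m; "gripper_width": finger opening in m; "finger_force": force on a finger pad.
Only numpy, scipy, OpenCV 4.12 (cv2) and the standard library are available. Lean on these libraries where they do the work, as an engineer would, in place of code of your own. Each camera call takes 0.05 s, during which the arm holds its last target. There are 200 camera calls.

## Task

Get the profile lever ready to go on its pivot stand: of the two brass collars, slide the one whose bore fits over the stand's upright pin, all the way down to the foot, and let go of it. Then pick the lever up by its balance point on the bar, which depends on where its counterweight is clamped, and finish holding it there, still and level over the stand, clear of the stand and both collars: the eye centred over the pin and about 3 cm clear of its tip, the bar lined up above the fork. The program ends while the gripper still holds the lever; leave the two cups and the blue tile alone.

Things in the scene. Friction and masses are not known exactly. Their poses are not given: they have to be found in the camera images.
- stand: Green fixed pivot stand. Origin on the table under the pin's axis; x along the foot from the pin to the fork, z up. Foot 15 mm thick, 56 wide, x -40 to 150 mm. Upright steel pin 16 mm thick, ending 80 mm above the table in a 6 mm cone. Fork at x = 125 mm: block 59 mm high with two dark prongs at y +-19 mm (28 mm apart inside), tops 88 mm above the table.
- pin_tip (a point): Centre of the top of the pin, 80 mm above the table.
- pin_foot (a point): Where the axis of the pin meets the top of the foot, 15 mm above the table; a fully lowered collar has its underside here. Axes as the stand's.
- loose_collar: Brass collar, outside 40 mm, height 34 mm, bore 20 mm: it slides over the pin. Stands on end; origin at the centre of its underside, z up. 0.12 kg or so.
- tight_collar: Brass collar of the same outside size (40 x 34 mm) with a bore of only 12 mm: it cannot go over the pin. May be left where it stands. Origin at the centre of its underside.
- lever: Loose aluminium profile lever, lying level on the table. Eye at one end: ring 40 mm outside, bore 22, 48 high; from it a 16 x 16 mm square bar runs 300 mm along x, its centre line 24 mm above the underside, to a black end cap. Origin: centre of the eye's underside; x along the bar to the dark counterweight, z up. 0.30 kg without weight, 0.85 kg with it.
- eye_low (a point): Centre of the underside of the eye (the same point as the lever's origin).
- weight (a joint): Place of the counterweight: its centre is at x = 230 mm + this value (0 to 0.040 m) in the lever's frame; clamped stiffly (some 25 N to shift), no need to move it. The whole lever balances on the bar at x = 181 mm + 0.647 times this value, 34 to 48 mm before the weight's near face; grip across the bar within 15 mm of that.
- weight_mid (a point): Centre of the dark steel counterweight, a block 30 mm along the bar, 60 mm wide, 48 mm high, 0.55 kg, with a black clamp knob on top that rises 38 mm above this point. Its underside is level with that of the eye.
- cup: Bystander: terracotta bisque cup, 72 mm across, 80 mm high; origin at the centre of its underside.
- green_cup: Bystander: pale green cup, 66 mm across, 57 mm high; origin at the centre of its underside.
- tile: Bystander: glaze test tile with a blue end, 66 x 36 x 7 mm, lying near the back; origin at the centre of its underside. The wall with hanging wooden frames rises just behind it (x about 0.6 m): carry things nearer the robot (x about 0.42 m) so that the forearm stays clear of the frames.

How it is judged:
On the way:
1. the wide-bored collar is fully down on the pin and let go (horizontal distance between loose_collar and pin_foot below 0.005 m and z of loose_collar in the frame of pin_foot below 0.004 m and angle between loose_collar's own z axis and vertical below 0.08 rad and contact force between the fingers and loose_collar below 0.1 N), for 0.2 s.
At the end, for the whole second after the job is handed in: Fitting collar round the pin, down on the foot (5 mm, 4 mm up), let go. Lever still, gripped within 18 mm of its balance point, level to 0.10 rad, eye 10-70 mm over the pin tip and 12 mm of its axis, bar within 0.14 rad of the stand, weight on the fork side, touching neither stand nor collars (all of step 1 and horizontal distance between eye_low and pin_tip below 0.012 m and z of eye_low in the frame of pin_tip between 0.01 and 0.07 m and angle between lever's own z axis and vertical below 0.1 rad and angle between the x axis of lever and the x axis of stand, either way round below 0.14 rad and x of weight_mid in the frame of stand above 0.1 m and ((x of the grasp point in the frame of lever between 0.1618 and 0.2058 m and value of joint weight below 0.01 m) or (x of the grasp point in the frame of lever between 0.1683 and 0.2123 m and value of joint weight between 0.009999 and 0.02 m) or (x of the grasp point in the frame of lever between 0.1748 and 0.2188 m and value of joint weight between 0.019999 and 0.03 m) or (x of the grasp point in the frame of lever between 0.1812 and 0.2252 m and value of joint weight above 0.029999 m)) and contact force between the fingers and lever above 2 N and contact force between lever and stand below 0.1 N and contact force between lever and loose_collar below 0.1 N and contact force between lever and tight_collar below 0.1 N and linear speed of lever below 0.03 m/s and angular speed of lever below 0.15 rad/s); the arm keeps its last pose, push and grip.
It fails at once if the terracotta cup is shifted by more than 25 mm (distance of cup from where it was at the start of the episode above 0.025 m).
It fails at once if the pale green cup is shifted by more than 25 mm (distance of green_cup from where it was at the start of the episode above 0.025 m).
It fails at once if the blue glaze tile is shifted by more than 25 mm (distance of tile from where it was at the start of the episode above 0.025 m).
It also fails if it takes over 54 s, if anything falls off the work surface, if the arm or the gripper's body presses on something with over 40 N, if the wrist force passes 120 N, or if a joint passes its speed limit or range.

## Working session

There is one attempt and no reset: what is moved stays moved. The work goes in short steps, Python scripts to look and compute and a shell command to move; the robot and the scene stay as the last step left them, time stands still between calls to the robot, and variables do not carry over. Pictures are saved under pics/ and viewed, at most 10 in all, crops included, and the job is handed in when it is done.

```bash
ls; mkdir -p pics; cat > h.py <<'E'
import numpy as np, cv2
from scipy.spatial.transform import Rotation as R
from rig import monitor, snapshot, arm
def q2R(q): return R.from_quat([q[1],q[2],q[3],q[0]]).as_matrix()
def att(s):
    a=np.array(s["attitude"]); return a if a.shape==(3,3) else q2R(a)
def rays(s,px):
    px=np.atleast_2d(np.float64(px)); K=s["mtx"]
    d=(px-[K[0,2],K[1,2]])/[K[0,0],K[1,1]]; u=d.copy()
    for _ in range(20): u=d/(1+s["k1"]*(u**2).sum(1,keepdims=True))
    return u
def onplane(s,px,z):
    u=rays(s,px); D=np.c_[u,np.ones(len(u))]@att(s).T; p=np.array(s["position"])
    return p+D*((z-p[2])/D[:,2])[:,None]
def cloud(s):
    h,w=s["z_map"].shape; v,u=np.mgrid[:h,:w]; r=rays(s,np.c_[u.ravel(),v.ravel()])
    z=s["z_map"].ravel()[:,None]
    return (np.c_[r*z,z]@att(s).T+s["position"]).reshape(h,w,3)
E
python3 - <<'E'
from h import *
import pickle
for n in("scene","top"):
    s=snapshot(n); pickle.dump(s,open(n+".pkl","wb")); cv2.imwrite(f"pics/{n}0.png",s["color"])
    print(n,s["mtx"],s["k1"],s["position"],s["attitude"])
print(monitor.read_state(),arm.tcp_to_grasp)
E
```

```text
pics
scene [[395.66816465   0.         273.66032848]
 [  0.         395.66816465 215.3814208 ]
 [  0.           0.           1.        ]] 0.01384414433151996 [ 0.30350864 -0.63577284  0.93572849] [-0.32606266  0.94201429 -0.0760503   0.02255142]
top [[498.40148197   0.         282.10603605]
 [  0.         498.40148197 208.0304364 ]
 [  0.           0.           1.        ]] -0.16788295709621298 [0.03922774 0.02480936 1.69559636] [-0.07716148  0.72037515 -0.6850528   0.07621288]
{'clock': 0.1, 'joint_pos': array([-1.24699145e+00,  4.23798066e-01,  1.63061162e+00,  1.18392253e-05,
        1.08862912e+00, -1.90150405e-02]), 'qd': array([ 0.0023444 , -0.00198983, -0.00301683, -0.00090078,  0.0008507 ,
        0.00017438]), 'tau': array([-3.23101931e-04, -5.58425152e+01, -2.82446676e+01,  2.18592726e-05,
        2.96457394e-03,  1.74989827e-05]), 'tool_pos': array([ 0.20994784, -0.5881463 ,  0.2306032 ]), 'tcp_rot': array([-7.15488895e-04,  9.85345458e-01,  1.70569063e-01, -1.04584669e-04]), 'wrist_force': array([0.23385505, 0.19728444, 0.3077019 ]), 'wrist_torque': array([-0.0004896 ,  0.04028014, -0.03502642]), 'finger_force': 0.0, 'gripper_width': 0.08553555828170793} 0.0187
```

View pics/scene0.png

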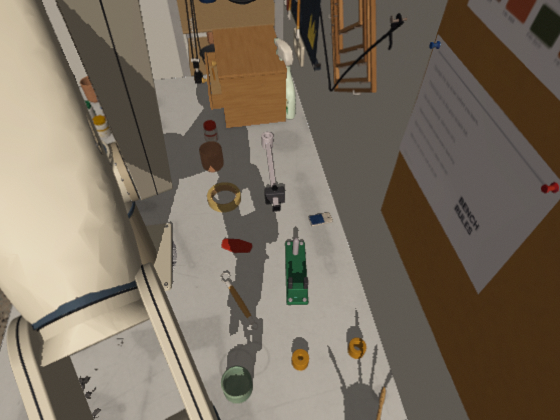

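View pics/top0.png

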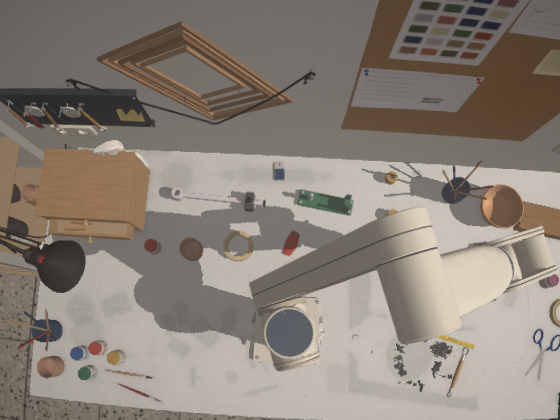

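The scene view shows the lever's eye at (268,140) and its weight at (275,193). The stand is at (296,272), the brass collars at (300,359) and (357,348), the tile at (320,218), and the cups at (211,157) and (237,383). The top view shows the lever from (177,194) to (250,200), the stand at (325,201), and collars at (391,177) and (391,212), the second partly hidden by the arm.

```bash
python3 - <<'E'
from h import *
import pickle
s=pickle.load(open("scene.pkl","rb")); C=cloud(s); hsv=cv2.cvtColor(s["color"],cv2.COLOR_BGR2HSV)
a=cv2.resize(s["color"][115:235,225:345],None,fx=5,fy=5,interpolation=cv2.INTER_CUBIC)[:, :390]
b=cv2.resize(s["color"][230:390,270:385],None,fx=3.75,fy=3.75,interpolation=cv2.INTER_CUBIC)[:, :405]
cv2.imwrite("pics/crop0.png",np.hstack([a,b])[:, :800])
def st(n,m):
    P=C[m]; print(n,len(P),P.min(0).round(3),P.max(0).round(3),np.median(P,0).round(3))
v,u=np.mgrid[:420,:560]
def box(x0,y0,x1,y1): return (u>=x0)&(u<x1)&(v>=y0)&(v<y1)
z=C[...,2]
for n,bx in dict(col1=(285,340,320,375),col2=(342,332,372,365)).items():
    m=box(*bx)&(z>.028)&(z<.04); st(n,m)
    P=C[m]; print((P.min(0)+P.max(0))/2)
    (cx,cy),r=cv2.minEnclosingCircle(np.float32(P[:,:2]*1000)); print(cx,cy,r)
    # darkest bore: pixels inside circle with z below .028 
    h=box(*bx)&(z<.026)&(np.hypot(C[...,0]-cx/1e3,C[...,1]-cy/1e3)<.02); print("hole px",h.sum(), "rim px",m.sum())
st("green cup",box(215,360,260,405)&(z>.05)&(z<.06)); st("cup",box(195,140,228,175)&(z>.07)&(z<.085))
m=box(280,230,312,308)&(z>.006)&(z<.022); st("foot",m)
print("foot rect",cv2.minAreaRect(np.float32(C[m][:,:2]*1000)))
m=box(280,230,312,262)&(z>.06); st("pin",m)
m=box(280,262,312,308)&(z>.075); st("prongs",m); print(C[m].round(3)[::3])
m=box(255,125,290,210)&(z>.004)&(z<.1); st("lever",m)
m=box(255,125,290,160)&(z>.042)&(z<.053); st("eye",m); print(cv2.minEnclosingCircle(np.float32(C[m][:,:2]*1000)))
m=box(255,150,290,186)&(z>.024)&(z<.037); st("bar",m); print(cv2.fitLine(np.float32(C[m][:,:2]*1000),cv2.DIST_HUBER,0,.01,.01).ravel())
m=box(255,175,295,215)&(z>.042)&(z<.053); st("weight",m); print(cv2.minAreaRect(np.float32(C[m][:,:2]*1000)))
m=box(255,175,295,220)&(z>.06); st("knob",m)
E
```

```text
col1 234 [ 0.384 -0.366  0.028] [ 0.423 -0.327  0.039] [ 0.403 -0.348  0.034]
[ 0.40369841 -0.3465261   0.03367814]
403.56146240234375 -346.6265869140625 19.991621017456055
hole px 83 rim px 234
col2 191 [ 0.519 -0.361  0.028] [ 0.558 -0.323  0.039] [ 0.537 -0.343  0.034]
[ 0.53804911 -0.34200922  0.03337223]
538.5494995117188 -342.0549011230469 20.25506591796875
hole px 116 rim px 191
green cup 266 [ 0.224 -0.414  0.05 ] [ 0.289 -0.349  0.06 ] [ 0.256 -0.38   0.056]
cup 135 [0.211 0.294 0.07 ] [0.281 0.37  0.082] [0.248 0.327 0.076]
foot 923 [ 0.398 -0.21   0.006] [ 0.481 -0.019  0.022] [ 0.438 -0.105  0.015]
foot rect ((439.6285705566406, -112.9338150024414), (191.4808807373047, 55.7197380065918), 80.92566680908203)
pin 44 [ 0.304 -0.636  0.064] [ 0.455 -0.052  0.936] [ 0.446 -0.063  0.074]
prongs 77 [ 0.304 -0.636  0.075] [ 0.452 -0.17   0.936] [ 0.414 -0.186  0.087]
[[ 0.407 -0.17   0.086]
 [ 0.414 -0.172  0.089]
 [ 0.45  -0.178  0.088]
 [ 0.409 -0.175  0.091]
 [ 0.445 -0.178  0.085]
 [ 0.452 -0.18   0.087]
 [ 0.411 -0.176  0.086]
 [ 0.447 -0.181  0.086]
 [ 0.406 -0.178  0.088]
 
[... 270 characters left out ...]
9 -0.187  0.082]
 [ 0.444 -0.194  0.084]
 [ 0.407 -0.187  0.078]
 [ 0.304 -0.636  0.936]
 [ 0.45  -0.193  0.077]
 [ 0.304 -0.636  0.936]]
lever 771 [0.364 0.093 0.004] [0.509 0.51  0.067] [0.429 0.19  0.033]
eye 72 [0.419 0.38  0.042] [0.458 0.421 0.052] [0.439 0.396 0.047]
((439.5088195800781, 398.99322509765625), 21.928661346435547)
bar 182 [0.419 0.186 0.024] [0.442 0.346 0.036] [0.43  0.262 0.031]
[5.9275389e-02 9.9824166e-01 4.3014188e+02 2.6281766e+02]
weight 143 [0.394 0.13  0.042] [0.454 0.163 0.053] [0.42  0.144 0.047]
((423.9853515625, 146.58349609375), (31.497346878051758, 59.80731964111328), 87.14421081542969)
knob 24 [ 0.304 -0.636  0.06 ] [0.433 0.157 0.936] [0.422 0.146 0.063]
```

View pics/crop0.png

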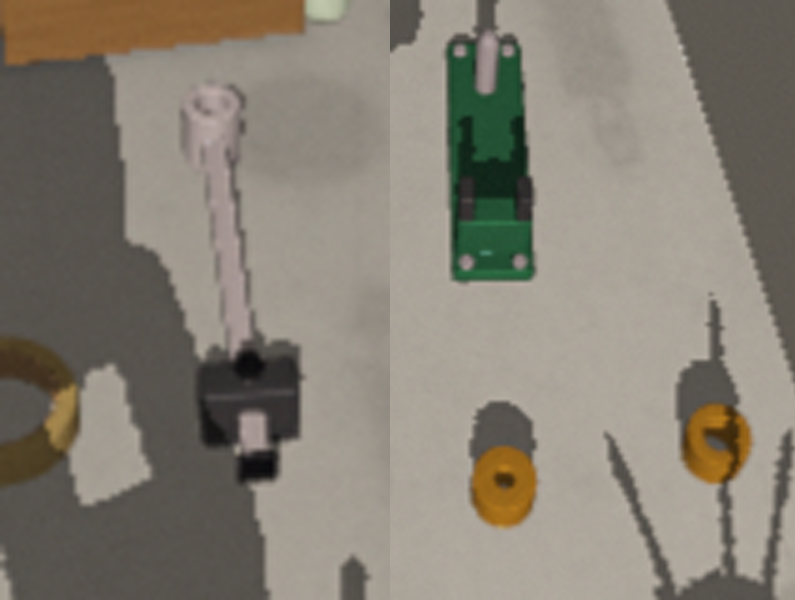

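The crop shows the front collar at (300,359) with a narrow bore. The rear one at (357,348) has the wide bore, so it is the loose collar at about (0.5385, -0.342). I'll move above it with the tool orientation unchanged.

```bash
cat >> h.py <<'E'
def go(x,y,z,yaw=None):
    "print the shift in tool axes; yaw = wanted world angle of tool x"
    s=monitor.read_state(); M=q2R(s["tcp_rot"]); t=np.array(s["tool_pos"])
    d=M.T@(np.array([x,y,z])-t)*1000
    a=np.arctan2(M[1,0],M[0,0]); print("clk",round(s["clock"],2),"tcp",t.round(4),"yaw",round(a,4),"tilt",M[:,2].round(4),"d",d.round(1),
      "wz", None if yaw is None else round(-(yaw-a),4),"F",np.round(s["wrist_force"],1),"w",round(s["gripper_width"],4),"ff",round(float(s["finger_force"]),1))
E
python3 - <<'E'
from h import *
go(.5385,-.342,.14)
E
```

```text
clk 0.1 tcp [ 0.2099 -0.5881  0.2306] yaw 0.3428 tilt [-5.0e-04  1.4e-03 -1.0e+00] d [ 392.2 -121.3   90.8] wz None F [0.2 0.2 0.3] w 0.0855 ff 0.0
```

```bash
python3 -m inch '[{"dx":20,"dy":-6,"dz":0,"gripper":85},{"dx":55,"dy":-17,"dz":0,"gripper":85},{"dx":92,"dy":-28,"dz":0,"gripper":85},{"dx":130,"dy":-40,"dz":10,"gripper":85},{"dx":168,"dy":-52,"dz":20,"gripper":85},{"dx":206,"dy":-64,"dz":30,"gripper":85},{"dx":242,"dy":-75,"dz":42,"gripper":85},{"dx":278,"dy":-86,"dz":54,"gripper":85},{"dx":314,"dy":-97,"dz":66,"gripper":85},{"dx":348,"dy":-108,"dz":78,"gripper":85},{"dx":376,"dy":-116,"dz":86,"gripper":85},{"dx":392,"dy":-121,"dz":91,"gripper":85}]'
python3 -m inch '[{"dx":0,"gripper":85},{"dx":0,"gripper":85}]'
python3 - <<'E'
from h import *
import pickle
go(.5385,-.342,.004)
o=pickle.load(open("scene.pkl","rb"))
s=snapshot("top"); pickle.dump(s,open("top1.pkl","wb"))
cv2.imwrite("pics/top1.png",cv2.resize(s["color"][150:240,150:430],None,fx=2.8,fy=2.8,interpolation=cv2.INTER_CUBIC))
C=cloud(s); v,u=np.mgrid[:420,:560]; z=C[...,2]
def box(x0,y0,x1,y1): return (u>=x0)&(u<x1)&(v>=y0)&(v<y1)
m=box(290,180,365,222)&(z>.006)&(z<.022); print("foot",cv2.minAreaRect(np.float32(C[m][:,:2]*1000)))
m=box(290,180,365,222)&(z>.06)&(z<.1); print(C[m].round(3))
m=box(165,180,192,210)&(z>.04)&(z<.055); print("eye",cv2.minEnclosingCircle(np.float32(C[m][:,:2]*1000)))
m=box(235,185,265,215)&(z>.042)&(z<.055); print("wt",cv2.minAreaRect(np.float32(C[m][:,:2]*1000)))
C=cloud(o);z=C[...,2];m=box(280,225,312,262)&(z>.03)&(z<.1);print("scene pin",np.c_[u[m],v[m],C[m].round(3)])
E
```

```text
clk 0.1 tcp [ 0.2099 -0.5881  0.2306] yaw 0.3428 tilt [-5.0e-04  1.4e-03 -1.0e+00] d [ 392.2 -121.1  226.8] wz None F [0.2 0.2 0.3] w 0.0855 ff 0.0
foot ((447.39129638671875, -119.06529235839844), (147.4391632080078, 259.4608154296875), 3.0809741020202637)
[[ 0.453 -0.055  0.074]
 [ 0.452 -0.058  0.079]
 [ 0.453 -0.061  0.078]
 [ 0.449 -0.051  0.079]
 [ 0.45  -0.055  0.074]
 [ 0.449 -0.058  0.078]
 [ 0.45  -0.062  0.075]
 [ 0.449 -0.065  0.079]
 [ 0.447 -0.052  0.072]
 [ 0.447 -0.055  0.073]
 [ 0.445 -0.058  0.081]
 [ 0.445 -0.062  0.081]
 [ 0.446 -0.065  0.077]
 [ 0.45  -0.175  0.087]
 [ 0.452 -0.179  0.078]
 [ 0.45  -0.182  0.086]
 [ 0.448 -0.184  0.094]
 [ 0.45  -0.188  0.09 ]
 [ 0.444 -0.052  0.07 ]
 [ 0.441 -0.055  0.082]
 [ 0.443 -0.059  0.075]
 [ 0.444 -0.062  0.073]
 [ 0.444 -0.065  0.072]
 [ 0.452 -0.174  0.064]
 [ 0.445 -0.174  0.09 ]
 [ 0.445 -0.178  0.091]
 [ 0.447 -0.182  0.087]
 [ 0.447 -0.185  0.085]
 [ 0.447 -0.188  0.087]
 [ 0.447 -0.192  0.086]
 [ 0.44  -0.056  0.072]
 [ 0.443 -0.059  0.063]
 [ 0.44  -0.062  0.075]
 [ 0.447 -0.174  0.068]
 [ 0.442 -0.174  0.09 ]
 [ 
[... 4840 characters left out ...]
02  4.49e-01 -6.70e-02  4.50e-02]
 [ 2.97e+02  2.49e+02  4.52e-01 -6.40e-02  4.10e-02]
 [ 2.93e+02  2.50e+02  4.42e-01 -6.00e-02  3.10e-02]
 [ 2.94e+02  2.50e+02  4.44e-01 -6.50e-02  3.90e-02]
 [ 2.95e+02  2.50e+02  4.46e-01 -6.60e-02  4.00e-02]
 [ 2.96e+02  2.50e+02  4.49e-01 -6.60e-02  3.90e-02]
 [ 2.97e+02  2.50e+02  4.52e-01 -6.50e-02  3.70e-02]
 [ 2.94e+02  2.51e+02  4.44e-01 -6.60e-02  3.50e-02]
 [ 2.95e+02  2.51e+02  4.47e-01 -6.50e-02  3.30e-02]
 [ 2.96e+02  2.51e+02  4.50e-01 -6.50e-02  3.30e-02]
 [ 2.97e+02  2.51e+02  4.53e-01 -6.40e-02  3.00e-02]
 [ 2.96e+02  2.52e+02  4.49e-01 -6.70e-02  3.00e-02]]validation failed for argument at $[0]...
validation failed for argument at $[0]...
```

Both calls were refused at validation, probably because a row has to carry all seven keys.

```bash
python3 -m inch '[{"dx":20,"dy":-6,"dz":0,"wx":0,"wy":0,"wz":0,"gripper":85},{"dx":55,"dy":-17,"dz":0,"wx":0,"wy":0,"wz":0,"gripper":85},{"dx":92,"dy":-28,"dz":0,"wx":0,"wy":0,"wz":0,"gripper":85},{"dx":130,"dy":-40,"dz":10,"wx":0,"wy":0,"wz":0,"gripper":85},{"dx":168,"dy":-52,"dz":20,"wx":0,"wy":0,"wz":0,"gripper":85},{"dx":206,"dy":-64,"dz":30,"wx":0,"wy":0,"wz":0,"gripper":85},{"dx":242,"dy":-75,"dz":42,"wx":0,"wy":0,"wz":0,"gripper":85},{"dx":278,"dy":-86,"dz":54,"wx":0,"wy":0,"wz":0,"gripper":85},{"dx":314,"dy":-97,"dz":66,"wx":0,"wy":0,"wz":0,"gripper":85},{"dx":348,"dy":-108,"dz":78,"wx":0,"wy":0,"wz":0,"gripper":85},{"dx":376,"dy":-116,"dz":86,"wx":0,"wy":0,"wz":0,"gripper":85},{"dx":392,"dy":-121,"dz":91,"wx":0,"wy":0,"wz":0,"gripper":85}]'
python3 - <<'E'
from h import *
go(.5385,-.342,.004)
E
```

```text
clock: 1.15
tool_pos: [0.5405, -0.3404, 0.1389]
tcp_rot: [-0.001, 0.985, 0.172, -0.0]
wrist_force: [0.4, -0.2, 0.3]
gripper_width: 0.0849
finger_force: 0.0
clk 1.15 tcp [ 0.5405 -0.3404  0.1389] yaw 0.345 tilt [-8.0e-04  1.1e-03 -1.0e+00] d [ -2.3   1.  134.9] wz None F [ 0.4 -0.2  0.3] w 0.0849 ff 0.0
```

```bash
python3 -m inch '[{"dx":0,"dy":0,"dz":0,"wx":0,"wy":0,"wz":0,"gripper":85},{"dx":0,"dy":0,"dz":12,"wx":0,"wy":0,"wz":0,"gripper":85},{"dx":0,"dy":0,"dz":30,"wx":0,"wy":0,"wz":0,"gripper":85},{"dx":0,"dy":0,"dz":50,"wx":0,"wy":0,"wz":0,"gripper":85},{"dx":0,"dy":0,"dz":68,"wx":0,"wy":0,"wz":0,"gripper":85},{"dx":0,"dy":0,"dz":84,"wx":0,"wy":0,"wz":0,"gripper":85},{"dx":0,"dy":0,"dz":98,"wx":0,"wy":0,"wz":0,"gripper":85},{"dx":0,"dy":0,"dz":110,"wx":0,"wy":0,"wz":0,"gripper":85},{"dx":0,"dy":0,"dz":120,"wx":0,"wy":0,"wz":0,"gripper":85},{"dx":0,"dy":0,"dz":128,"wx":0,"wy":0,"wz":0,"gripper":85},{"dx":0,"dy":0,"dz":133,"wx":0,"wy":0,"wz":0,"gripper":85},{"dx":0,"dy":0,"dz":134,"wx":0,"wy":0,"wz":0,"gripper":85}]'
python3 -m inch '[{"dx":0,"dy":0,"dz":0,"wx":0,"wy":0,"wz":0,"gripper":60},{"dx":0,"dy":0,"dz":0,"wx":0,"wy":0,"wz":0,"gripper":50},{"dx":0,"dy":0,"dz":0,"wx":0,"wy":0,"wz":0,"gripper":45},{"dx":0,"dy":0,"dz":0,"wx":0,"wy":0,"wz":0,"gripper":40},{"dx":0,"dy":0,"dz":0,"wx":0,"wy":0,"wz":0,"gripper":34},{"dx":0,"dy":0,"dz":0,"wx":0,"wy":0,"wz":0,"gripper":30},{"dx":0,"dy":0,"dz":0,"wx":0,"wy":0,"wz":0,"gripper":30},{"dx":0,"dy":0,"dz":0,"wx":0,"wy":0,"wz":0,"gripper":30},{"dx":0,"dy":0,"dz":0,"wx":0,"wy":0,"wz":0,"gripper":30}]'
python3 - <<'E'
from h import *
go(.5385,-.342,.13)
E
```

```text
clock: 2.15
tool_pos: [0.5383, -0.3428, 0.0055]
tcp_rot: [-0.0, 0.985, 0.17, -0.0]
wrist_force: [-0.7, 0.5, 0.9]
gripper_width: 0.0847
finger_force: 0.0
clock: 2.9
tool_pos: [0.5392, -0.3431, 0.0074]
tcp_rot: [0.0, 0.985, 0.171, 0.001]
wrist_force: [-0.0, 1.2, 5.7]
gripper_width: 0.0382
finger_force: 60.3
clk 2.9 tcp [ 0.5392 -0.3431  0.0074] yaw 0.3429 tilt [ 1.2e-03 -7.0e-04 -1.0e+00] d [  -0.2   -1.2 -122.6] wz None F [-0.   1.2  5.7] w 0.0382 ff 60.3
```

```bash
python3 -m inch '[{"dx":0,"dy":0,"dz":-5,"wx":0,"wy":0,"wz":0,"gripper":30},{"dx":0,"dy":0,"dz":-16,"wx":0,"wy":0,"wz":0,"gripper":30},{"dx":0,"dy":0,"dz":-32,"wx":0,"wy":0,"wz":0,"gripper":30},{"dx":0,"dy":0,"dz":-50,"wx":0,"wy":0,"wz":0,"gripper":30},{"dx":0,"dy":0,"dz":-68,"wx":0,"wy":0,"wz":0,"gripper":30},{"dx":0,"dy":0,"dz":-86,"wx":0,"wy":0,"wz":0,"gripper":30},{"dx":0,"dy":0,"dz":-102,"wx":0,"wy":0,"wz":0,"gripper":30},{"dx":0,"dy":0,"dz":-114,"wx":0,"wy":0,"wz":0,"gripper":30},{"dx":0,"dy":0,"dz":-120,"wx":0,"wy":0,"wz":0,"gripper":30},{"dx":0,"dy":0,"dz":-120,"wx":0,"wy":0,"wz":0,"gripper":30},{"dx":0,"dy":0,"dz":-120,"wx":0,"wy":0,"wz":0,"gripper":30}]'
python3 - <<'E'
from h import *
go(.4483,-.0586,.125)
E
```

```text
clock: 3.82
tool_pos: [0.5385, -0.3428, 0.1263]
tcp_rot: [0.0, 0.985, 0.171, -0.0]
wrist_force: [-0.3, -0.8, -0.5]
gripper_width: 0.0382
finger_force: 60.2
clk 3.82 tcp [ 0.5385 -0.3428  0.1263] yaw 0.3428 tilt [-0. -0. -1.] d [  10.6 -298.     1.3] wz None F [-0.3 -0.8 -0.5] w 0.0382 ff 60.2
```

```bash
python3 -m inch '[{"dx":0,"dy":-10,"dz":0,"wx":0,"wy":0,"wz":0,"gripper":30},{"dx":1,"dy":-32,"dz":0,"wx":0,"wy":0,"wz":0,"gripper":30},{"dx":2,"dy":-62,"dz":0,"wx":0,"wy":0,"wz":0,"gripper":30},{"dx":3,"dy":-95,"dz":0,"wx":0,"wy":0,"wz":0,"gripper":30},{"dx":4,"dy":-130,"dz":0,"wx":0,"wy":0,"wz":0,"gripper":30},{"dx":6,"dy":-165,"dz":0,"wx":0,"wy":0,"wz":0,"gripper":30},{"dx":7,"dy":-200,"dz":0,"wx":0,"wy":0,"wz":0,"gripper":30},{"dx":8,"dy":-233,"dz":0,"wx":0,"wy":0,"wz":0,"gripper":30},{"dx":9,"dy":-262,"dz":0,"wx":0,"wy":0,"wz":0,"gripper":30},{"dx":10,"dy":-283,"dz":0,"wx":0,"wy":0,"wz":0,"gripper":30},{"dx":10.5,"dy":-295,"dz":0,"wx":0,"wy":0,"wz":0,"gripper":30},{"dx":10.5,"dy":-298,"dz":0,"wx":0,"wy":0,"wz":0,"gripper":30}]'
python3 -m inch '[{"dx":0,"dy":0,"dz":0,"wx":0,"wy":0,"wz":0,"gripper":30},{"dx":0,"dy":0,"dz":0,"wx":0,"wy":0,"wz":0,"gripper":30},{"dx":0,"dy":0,"dz":0,"wx":0,"wy":0,"wz":0,"gripper":30}]'
python3 - <<'E'
from h import *
import pickle
go(.4483,-.0586,.125)
s=snapshot("scene"); pickle.dump(s,open("s2.pkl","wb"))
t=s["color"]; cv2.imwrite("pics/s2.png",cv2.resize(t[180:310,230:370],None,fx=4,fy=4,interpolation=cv2.INTER_CUBIC))
C=cloud(s); hsv=cv2.cvtColor(t,cv2.COLOR_BGR2HSV); z=C[...,2]
m=cv2.inRange(hsv,(12,120,60),(28,255,255))>0
m&=(abs(C[...,0]-.448)<.04)&(abs(C[...,1]+.06)<.05)&(z>.09)
P=C[m]; print(len(P),P.min(0).round(3),P.max(0).round(3))
from scipy.optimize import least_squares
Q=P[(P[:,2]<np.percentile(P[:,2],80))]
f=least_squares(lambda p:np.hypot(Q[:,0]-p[0],Q[:,1]-p[1])-.02,[.448,-.059],loss="soft_l1",f_scale=.001); print("axis fit",f.x,len(Q),np.abs(f.fun).mean())
E
```

```text
clock: 4.82
tool_pos: [0.4467, -0.0569, 0.1256]
tcp_rot: [-0.0, 0.985, 0.172, -0.001]
wrist_force: [-0.2, -0.8, -0.2]
gripper_width: 0.0379
finger_force: 60.3
clock: 5.07
tool_pos: [0.4489, -0.0596, 0.1263]
tcp_rot: [0.0, 0.985, 0.17, 0.0]
wrist_force: [-0.2, -0.1, -1.3]
gripper_width: 0.038
finger_force: 60.3
clk 5.07 tcp [ 0.4489 -0.0596  0.1263] yaw 0.3419 tilt [ 5.e-04 -2.e-04 -1.e+00] d [-0.3 -1.1  1.3] wz None F [-0.2 -0.1 -1.3] w 0.038 ff 60.3
137 [ 0.43  -0.091  0.121] [ 0.463 -0.041  0.199]
axis fit [ 0.45417349 -0.06487429] 109 0.0025968741193211488
```

View pics/s2.png

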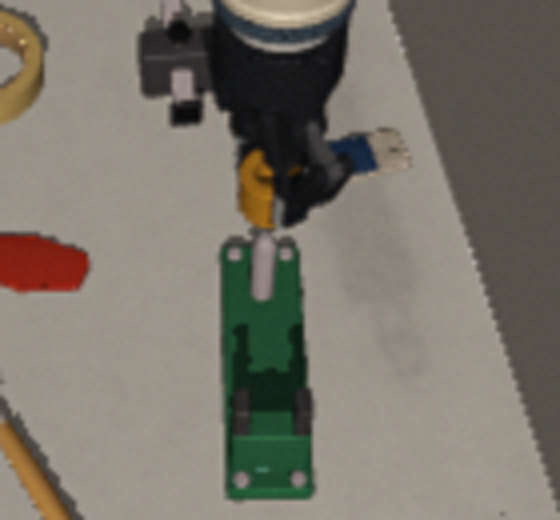

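The crop shows the collar held at about full-frame (294,226), behind the finger, and upright over the pin at (296,246). Because the pads are flat, the only uncertain offset is along tool x. I'll get that from the collar's left silhouette.

```bash
python3 - <<'E'
from h import *
import pickle
s=pickle.load(open("s2.pkl","rb")); t=s["color"]; hsv=cv2.cvtColor(t,cv2.COLOR_BGR2HSV)
big=cv2.resize(t,None,fx=4,fy=4,interpolation=cv2.INTER_LINEAR); hb=cv2.cvtColor(big,cv2.COLOR_BGR2HSV)
p=np.array(s["position"])
def az(px):
    u=rays(s,px); D=np.c_[u,np.ones(len(u))]@att(s).T; return np.arctan2(D[:,0],D[:,1])  # from +y toward +x
for n,rng,rows,cols in (("brass",((10,120,50),(30,255,255)),range(219,235),(282,312)),):
    m=cv2.inRange(hb,*rng)
    L=[];
    for r in rows:
        c=np.flatnonzero(m[4*r+2,4*cols[0]:4*cols[1]])
        if len(c)>6: L.append([(c[0]+4*cols[0]-1.5)/4,r+.125,(c[-1]+4*cols[0]-1.5)/4])
    L=np.array(L); a=az(L[:,:2]); print(L.round(1).tolist()); 
    tcp=np.array([.4489,-.0596]); d=tcp-p[:2]; D=np.hypot(*d)
    lat=(a+np.arcsin(.02/D)-np.arctan2(d[0],d[1]))*D; print("collar axis minus tcp, across view mm",(lat*1e3).round(1))
pin=np.array([.4483,-.0586]); d=pin-p[:2]; D=np.hypot(*d)
g=cv2.cvtColor(big,cv2.COLOR_BGR2HSV)[...,1]
for r in range(242,252):
    row=g[4*r+2,4*284:4*306].astype(float); thr=(row.min()+np.median(row[:20]))/2
    c=np.flatnonzero(row<thr); e=(c[[0,-1]]+4*284-1.5)/4
    a=az(np.c_[e,[r+.125]*2]); print("pin",r,e,((a.mean()-np.arctan2(d[0],d[1]))*D*1e3).round(2),(np.ptp(a)*D*1e3).round(1))
E
```

```text
[[290.4, 219.1, 295.6], [289.9, 220.1, 296.1], [289.6, 221.1, 297.1], [289.4, 222.1, 304.1], [289.4, 223.1, 298.1], [289.6, 224.1, 297.4], [289.6, 225.1, 297.4], [289.6, 226.1, 297.9], [289.6, 227.1, 298.1], [289.4, 228.1, 298.1], [289.6, 229.1, 297.6], [289.6, 230.1, 297.6], [289.6, 231.1, 297.6], [289.9, 232.1, 297.4], [290.6, 233.1, 297.4], [291.4, 234.1, 297.4]]
collar axis minus tcp, across view mm [3.  1.9 1.4 0.8 0.9 1.7 1.8 1.9 2.  1.5 2.2 2.3 2.4 3.1 5.2 7.2]
pin 242 [287.125 302.125] -2.39 39.7
pin 243 [286.875 302.375] -2.23 41.1
pin 244 [286.875 301.875] -2.73 39.9
pin 245 [283.625 305.375] -2.3 58.1
pin 246 [283.625 305.375] -2.13 58.3
pin 247 [283.625 305.375] -1.97 58.5
pin 248 [283.625 305.375] -1.8 58.7
pin 249 [283.625 305.375] -1.64 58.9
pin 250 [283.625 305.375] -1.47 59.1
pin 251 [283.625 305.375] -1.3 59.3
```

```bash
python3 - <<'E'
from h import *
import pickle
s=pickle.load(open("scene.pkl","rb")); p=np.array(s["position"])
hb=cv2.cvtColor(cv2.resize(s["color"],None,fx=4,fy=4,interpolation=cv2.INTER_LINEAR),cv2.COLOR_BGR2HSV)
def az(px):
    u=rays(s,px); D=np.c_[u,np.ones(len(u))]@att(s).T; return np.arctan2(D[:,0],D[:,1])
pin=np.array([.4483,-.0586]); d=pin-p[:2]; D=np.hypot(*d)
for r in range(241,254):
    row=hb[4*r+2,4*289:4*303,1]; c=np.flatnonzero(row<90)
    if len(c)<8: continue
    e=(c[[0,-1]]+4*289-1.5)/4; a=az(np.c_[e,[r+.125]*2]); print(r,e,((a.mean()-np.arctan2(d[0],d[1]))*D*1e3).round(2),(np.ptp(a)*D*1e3).round(1))
# collar col2 before the grasp by the same left-silhouette measure, to show the edge bias
c0=np.array([.5385,-.342]); d=c0-p[:2]; D=np.hypot(*d); m=cv2.inRange(hb,(10,120,50),(30,255,255))
for r in range(342,358,2):
    c=np.flatnonzero(m[4*r+2,4*340:4*375]); e=(c[[0,-1]]+4*340-1.5)/4
    a=az(np.c_[e,[r+.125]*2]); print("col",r,e,((a.mean()-np.arctan2(d[0],d[1]))*D*1e3).round(1),(np.ptp(a)*D*1e3).round(1))
E
```

```text
241 [288.625 302.375] -0.24 36.2
242 [288.625 302.375] -0.07 36.3
243 [288.625 302.375] 0.1 36.5
244 [288.625 302.375] 0.27 36.6
245 [292.125 298.875] 0.48 18.0
246 [292.125 298.625] 0.32 17.4
247 [291.875 298.625] 0.16 18.2
248 [291.875 298.625] 0.33 18.2
249 [291.875 298.375] 0.17 17.6
250 [291.875 298.375] 0.35 17.7
251 [291.875 298.375] 0.52 17.7
252 [291.875 298.125] 0.36 17.1
253 [291.875 297.875] 0.19 16.5
col 342 [349.125 364.375] -4.5 30.2
col 344 [348.375 365.375] -2.6 33.8
col 346 [348.125 365.625] -0.9 35.0
col 348 [347.875 365.625] 0.6 35.7
col 350 [347.875 365.125] 1.9 35.0
col 352 [348.125 364.375] 3.3 33.2
col 354 [348.875 363.125] 4.7 29.3
col 356 [350.875 361.625] 7.2 22.2
```

```bash
python3 -m inch '[{"dx":-0.5,"dy":-1,"dz":0,"wx":0,"wy":0,"wz":0,"gripper":30},{"dx":-0.5,"dy":-1,"dz":8,"wx":0,"wy":0,"wz":0,"gripper":30},{"dx":-0.5,"dy":-1,"dz":18,"wx":0,"wy":0,"wz":0,"gripper":30},{"dx":-0.5,"dy":-1,"dz":27,"wx":0,"wy":0,"wz":0,"gripper":30},{"dx":-0.5,"dy":-1,"dz":33,"wx":0,"wy":0,"wz":0,"gripper":30},{"dx":-0.5,"dy":-1,"dz":37,"wx":0,"wy":0,"wz":0,"gripper":30},{"dx":-0.5,"dy":-1,"dz":40,"wx":0,"wy":0,"wz":0,"gripper":30},{"dx":-0.5,"dy":-1,"dz":43,"wx":0,"wy":0,"wz":0,"gripper":30},{"dx":-0.5,"dy":-1,"dz":46,"wx":0,"wy":0,"wz":0,"gripper":30},{"dx":-0.5,"dy":-1,"dz":49,"wx":0,"wy":0,"wz":0,"gripper":30},{"dx":-0.5,"dy":-1,"dz":52,"wx":0,"wy":0,"wz":0,"gripper":30},{"dx":-0.5,"dy":-1,"dz":52,"wx":0,"wy":0,"wz":0,"gripper":30}]'
python3 - <<'E'
from h import *
go(.4483,-.0586,.0224)
E
```

```text
clock: 6.12
tool_pos: [0.4473, -0.0579, 0.074]
tcp_rot: [-0.0, 0.985, 0.171, -0.0]
wrist_force: [-0.2, -0.5, -1.5]
gripper_width: 0.0379
finger_force: 60.3
clk 6.12 tcp [ 0.4473 -0.0579  0.074 ] yaw 0.3428 tilt [-5.e-04  1.e-04 -1.e+00] d [ 0.7  1.  51.6] wz None F [-0.2 -0.5 -1.5] w 0.0379 ff 60.3
```

```bash
python3 -m inch '[{"dx":0,"dy":0.4,"dz":5,"wx":0,"wy":0,"wz":0,"gripper":30},{"dx":0,"dy":0.4,"dz":12,"wx":0,"wy":0,"wz":0,"gripper":30},{"dx":0,"dy":0.4,"dz":20,"wx":0,"wy":0,"wz":0,"gripper":30},{"dx":0,"dy":0.4,"dz":28,"wx":0,"wy":0,"wz":0,"gripper":30},{"dx":0,"dy":0.4,"dz":35,"wx":0,"wy":0,"wz":0,"gripper":30},{"dx":0,"dy":0.4,"dz":41,"wx":0,"wy":0,"wz":0,"gripper":30},{"dx":0,"dy":0.4,"dz":46,"wx":0,"wy":0,"wz":0,"gripper":30},{"dx":0,"dy":0.4,"dz":49,"wx":0,"wy":0,"wz":0,"gripper":30},{"dx":0,"dy":0.4,"dz":50,"wx":0,"wy":0,"wz":0,"gripper":30},{"dx":0,"dy":0.4,"dz":50,"wx":0,"wy":0,"wz":0,"gripper":30}]'
python3 - <<'E'
from h import *
go(.4483,-.0586,.0224)
E
```

```text
clock: 6.95
tool_pos: [0.4476, -0.0583, 0.0241]
tcp_rot: [-0.0, 0.985, 0.171, -0.0]
wrist_force: [0.2, 0.7, -0.4]
gripper_width: 0.038
finger_force: 60.3
clk 6.95 tcp [ 0.4476 -0.0583  0.0241] yaw 0.3428 tilt [-4.e-04  1.e-04 -1.e+00] d [0.6 0.5 1.7] wz None F [ 0.2  0.7 -0.4] w 0.038 ff 60.3
```

```bash
python3 -m inch '[{"dx":0,"dy":0,"dz":1,"wx":0,"wy":0,"wz":0,"gripper":42},{"dx":0,"dy":0,"dz":1,"wx":0,"wy":0,"wz":0,"gripper":50},{"dx":0,"dy":0,"dz":0,"wx":0,"wy":0,"wz":0,"gripper":60},{"dx":0,"dy":0,"dz":0,"wx":0,"wy":0,"wz":0,"gripper":75},{"dx":0,"dy":0,"dz":0,"wx":0,"wy":0,"wz":0,"gripper":75},{"dx":0,"dy":0,"dz":-4,"wx":0,"wy":0,"wz":0,"gripper":75},{"dx":0,"dy":0,"dz":-15,"wx":0,"wy":0,"wz":0,"gripper":75},{"dx":0,"dy":0,"dz":-35,"wx":0,"wy":0,"wz":0,"gripper":75},{"dx":0,"dy":0,"dz":-60,"wx":0,"wy":0,"wz":0,"gripper":75},{"dx":0,"dy":0,"dz":-85,"wx":0,"wy":0,"wz":0,"gripper":75},{"dx":0,"dy":0,"dz":-105,"wx":0,"wy":0,"wz":0,"gripper":75},{"dx":0,"dy":0,"dz":-115,"wx":0,"wy":0,"wz":0,"gripper":75}]'
python3 - <<'E'
from h import *
go(.4275,.2034,.14,1.509)
E
```

```text
clock: 7.95
tool_pos: [0.4487, -0.0585, 0.1419]
tcp_rot: [0.001, 0.985, 0.171, 0.002]
wrist_force: [0.3, -0.3, -0.8]
gripper_width: 0.0752
finger_force: 0.0
clk 7.95 tcp [ 0.4487 -0.0585  0.1419] yaw 0.3428 tilt [ 3.5e-03 -5.0e-04 -1.0e+00] d [  68.  -253.8    1.6] wz -1.1662 F [ 0.3 -0.3 -0.8] w 0.0752 ff 0.0
```

```bash
python3 -m inch '[{"dx":2,"dy":-8,"dz":0,"wx":0,"wy":0,"wz":-0.06,"gripper":75},{"dx":8,"dy":-30,"dz":0,"wx":0,"wy":0,"wz":-0.16,"gripper":75},{"dx":15,"dy":-57,"dz":0,"wx":0,"wy":0,"wz":-0.27,"gripper":75},{"dx":23,"dy":-85,"dz":0,"wx":0,"wy":0,"wz":-0.38,"gripper":75},{"dx":31,"dy":-114,"dz":0,"wx":0,"wy":0,"wz":-0.49,"gripper":75},{"dx":38,"dy":-142,"dz":0,"wx":0,"wy":0,"wz":-0.6,"gripper":75},{"dx":46,"dy":-170,"dz":0,"wx":0,"wy":0,"wz":-0.71,"gripper":75},{"dx":53,"dy":-198,"dz":0,"wx":0,"wy":0,"wz":-0.82,"gripper":75},{"dx":60,"dy":-224,"dz":0,"wx":0,"wy":0,"wz":-0.93,"gripper":75},{"dx":65,"dy":-244,"dz":0,"wx":0,"wy":0,"wz":-1.04,"gripper":75},{"dx":68,"dy":-253,"dz":0,"wx":0,"wy":0,"wz":-1.13,"gripper":75},{"dx":68,"dy":-254,"dz":0,"wx":0,"wy":0,"wz":-1.166,"gripper":75}]'
python3 -m inch '[{"dx":0,"dy":0,"dz":0,"wx":0,"wy":0,"wz":0,"gripper":75},{"dx":0,"dy":0,"dz":0,"wx":0,"wy":0,"wz":0,"gripper":75},{"dx":0,"dy":0,"dz":0,"wx":0,"wy":0,"wz":0,"gripper":75}]'
python3 - <<'E'
from h import *
go(.4275,.2034,.004,1.509)
s=snapshot("scene"); C=cloud(s); z=C[...,2]; t=s["color"]
cv2.imwrite("pics/s3.png",cv2.resize(t[120:300,220:380],None,fx=3.3,fy=3.3,interpolation=cv2.INTER_CUBIC))
m=(z>.042)&(z<.056)&(abs(C[...,0]-.448)<.035)&(abs(C[...,1]+.06)<.035); P=C[m]
print("collar top",len(P),np.median(P,0),cv2.minEnclosingCircle(np.float32(P[:,:2]*1000)))
E
```

```text
clock: 8.95
tool_pos: [0.4261, 0.2057, 0.1391]
tcp_rot: [-0.0, 0.726, 0.687, 0.0]
wrist_force: [0.1, -0.3, 0.4]
gripper_width: 0.0751
finger_force: 0.0
clock: 9.2
tool_pos: [0.4261, 0.2034, 0.1391]
tcp_rot: [-0.0, 0.729, 0.684, -0.0]
wrist_force: [-0.1, -1.5, -0.6]
gripper_width: 0.075
finger_force: 0.0
clk 9.2 tcp [0.4261 0.2034 0.1391] yaw 1.5072 tilt [-5.e-04 -3.e-04 -1.e+00] d [1.000e-01 1.500e+00 1.351e+02] wz -0.0018 F [-0.1 -1.5 -0.6] w 0.075 ff 0.0
collar top 123 [ 0.44406242 -0.0652485   0.04858987] ((447.3629455566406, -59.531578063964844), 20.374736785888672)
```

View pics/s3.png

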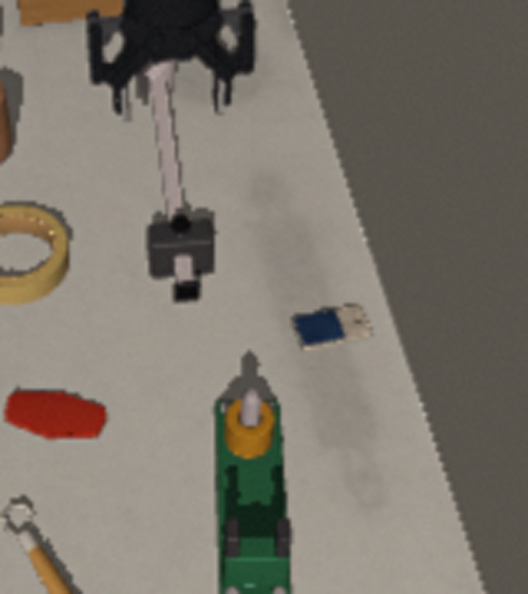

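The collar is seated at crop (248,430): its top is at z = 0.0486, where 0.049 is expected, and it is centred at (0.4474, -0.0595). The gripper stands over the bar, so I'll descend and grip.

```bash
python3 -m inch '[{"dx":0,"dy":0.5,"dz":12,"wx":0,"wy":0,"wz":0,"gripper":75},{"dx":0,"dy":0.5,"dz":30,"wx":0,"wy":0,"wz":0,"gripper":75},{"dx":0,"dy":0.5,"dz":50,"wx":0,"wy":0,"wz":0,"gripper":75},{"dx":0,"dy":0.5,"dz":68,"wx":0,"wy":0,"wz":0,"gripper":75},{"dx":0,"dy":0.5,"dz":84,"wx":0,"wy":0,"wz":0,"gripper":75},{"dx":0,"dy":0.5,"dz":98,"wx":0,"wy":0,"wz":0,"gripper":75},{"dx":0,"dy":0.5,"dz":110,"wx":0,"wy":0,"wz":0,"gripper":75},{"dx":0,"dy":0.5,"dz":120,"wx":0,"wy":0,"wz":0,"gripper":70},{"dx":0,"dy":0.5,"dz":127,"wx":0,"wy":0,"wz":0,"gripper":60},{"dx":0,"dy":0.5,"dz":131,"wx":0,"wy":0,"wz":0,"gripper":50},{"dx":0,"dy":0.5,"dz":132,"wx":0,"wy":0,"wz":0,"gripper":40},{"dx":0,"dy":0.5,"dz":132,"wx":0,"wy":0,"wz":0,"gripper":30}]'
python3 -m inch '[{"dx":0,"dy":0,"dz":0,"wx":0,"wy":0,"wz":0,"gripper":24},{"dx":0,"dy":0,"dz":0,"wx":0,"wy":0,"wz":0,"gripper":20},{"dx":0,"dy":0,"dz":0,"wx":0,"wy":0,"wz":0,"gripper":15},{"dx":0,"dy":0,"dz":0,"wx":0,"wy":0,"wz":0,"gripper":8},{"dx":0,"dy":0,"dz":0,"wx":0,"wy":0,"wz":0,"gripper":4},{"dx":0,"dy":0,"dz":0,"wx":0,"wy":0,"wz":0,"gripper":4},{"dx":0,"dy":0,"dz":0,"wx":0,"wy":0,"wz":0,"gripper":4},{"dx":0,"dy":0,"dz":0,"wx":0,"wy":0,"wz":0,"gripper":4},{"dx":0,"dy":0,"dz":0,"wx":0,"wy":0,"wz":0,"gripper":4}]'
python3 -c "
from h import *
go(.4275,.2034,.15,1.509)"
```

```text
clock: 10.25
tool_pos: [0.427, 0.2037, 0.0074]
tcp_rot: [0.0, 0.729, 0.685, 0.0]
wrist_force: [0.0, -0.1, -0.2]
gripper_width: 0.0309
finger_force: 0.0
clock: 11.0
tool_pos: [0.4273, 0.2039, 0.008]
tcp_rot: [0.0, 0.729, 0.685, 0.001]
wrist_force: [0.0, -0.0, 5.3]
gripper_width: 0.0146
finger_force: 58.5
clk 11.0 tcp [0.4273 0.2039 0.008 ] yaw 1.509 tilt [ 1.1e-03  4.0e-04 -1.0e+00] d [  -0.4    0.4 -142. ] wz -0.0 F [ 0.  -0.   5.3] w 0.0146 ff 58.5
```

```bash
python3 -m inch '[{"dx":0,"dy":0,"dz":-2,"wx":0,"wy":0,"wz":0,"gripper":4},{"dx":0,"dy":0,"dz":-7,"wx":0,"wy":0,"wz":0,"gripper":4},{"dx":0,"dy":0,"dz":-15,"wx":0,"wy":0,"wz":0,"gripper":4},{"dx":0,"dy":0,"dz":-27,"wx":0,"wy":0,"wz":0,"gripper":4},{"dx":0,"dy":0,"dz":-41,"wx":0,"wy":0,"wz":0,"gripper":4},{"dx":0,"dy":0,"dz":-57,"wx":0,"wy":0,"wz":0,"gripper":4},{"dx":0,"dy":0,"dz":-73,"wx":0,"wy":0,"wz":0,"gripper":4},{"dx":0,"dy":0,"dz":-89,"wx":0,"wy":0,"wz":0,"gripper":4},{"dx":0,"dy":0,"dz":-103,"wx":0,"wy":0,"wz":0,"gripper":4},{"dx":0,"dy":0,"dz":-115,"wx":0,"wy":0,"wz":0,"gripper":4},{"dx":0,"dy":0,"dz":-123,"wx":0,"wy":0,"wz":0,"gripper":4},{"dx":0,"dy":0,"dz":-125,"wx":0,"wy":0,"wz":0,"gripper":4}]'
python3 -m inch '[{"dx":0,"dy":0,"dz":0,"wx":0,"wy":0,"wz":0,"gripper":4},{"dx":0,"dy":0,"dz":0,"wx":0,"wy":0,"wz":0,"gripper":4},{"dx":0,"dy":0,"dz":0,"wx":0,"wy":0,"wz":0,"gripper":4}]'
cat > lev.py <<'E'
from h import *
import sys
s=snapshot("scene"); C=cloud(s); t=s["color"]; st=monitor.read_state(); M=q2R(st["tcp_rot"]); g=np.array(st["tool_pos"])
cv2.imwrite(sys.argv[1],t)
d=M[:,0]*[-1,-1,0]; d/=np.hypot(*d[:2]); n=np.array([-d[1],d[0],0])
Q=C-g; a=Q@d; b=Q@n; z=C[...,2]
print("wrist torque",np.round(st["wrist_torque"],2))
for nm,m in (("bar-",(a>-.165)&(a<-.06)&(abs(b)<.02)),("bar+",(a>.08)&(a<.11)&(abs(b)<.01)),("weight top",(a>.03)&(a<.085)&(abs(b)<.035)),("eye",(a<-.17)&(a>-.23)&(abs(b)<.03))):
    m&=(z>.1)&(z<.2); P=np.c_[a[m],b[m],z[m]]
    if len(P)<3: print(nm,len(P)); continue
    top=P[P[:,2]>np.percentile(P[:,2],40)]
    print(nm,len(P),"med",np.median(top,0).round(4),"min",P.min(0).round(3),"max",P.max(0).round(3))
E
python3 lev.py pics/s4.png; python3 -c "
from h import *
go(.4171,-.2521,.133,1.412)"
```

```text
clock: 12.0
tool_pos: [0.4271, 0.2039, 0.1337]
tcp_rot: [0.0, 0.729, 0.685, 0.001]
wrist_force: [-0.2, -0.2, -8.6]
gripper_width: 0.0147
finger_force: 59.2
clock: 12.25
tool_pos: [0.4262, 0.2035, 0.1316]
tcp_rot: [-0.0, 0.729, 0.685, -0.001]
wrist_force: [-0.1, -0.5, -8.6]
gripper_width: 0.0149
finger_force: 59.2
wrist torque [0.02 0.01 0.01]
bar- 0
bar+ 80 med [ 0.0963 -0.0004  0.1564] min [ 0.08  -0.009  0.136] max [0.11  0.01  0.163]
weight top 391 med [ 0.0618 -0.0002  0.1709] min [ 0.041 -0.03   0.124] max [0.085 0.03  0.188]
eye 0
clk 12.3 tcp [0.4262 0.2035 0.1315] yaw 1.5088 tilt [-1.6e-03 -7.0e-04 -1.0e+00] d [-455.2   19.1   -1.1] wz 0.0968 F [ 0.   0.2 -8.4] w 0.0154 ff 59.2
```

The lever is held with its full 8.4 N weight and almost no wrist moment, so it's balanced. Next I carry it over in two gentle moves.

```bash
python3 -m inch '[{"dx":-3,"dy":0,"dz":0,"wx":0,"wy":0,"wz":0,"gripper":4},{"dx":-10,"dy":0,"dz":0,"wx":0,"wy":0,"wz":0,"gripper":4},{"dx":-22,"dy":1,"dz":0,"wx":0,"wy":0,"wz":0.01,"gripper":4},{"dx":-38,"dy":2,"dz":0,"wx":0,"wy":0,"wz":0.01,"gripper":4},{"dx":-58,"dy":3,"dz":0,"wx":0,"wy":0,"wz":0.02,"gripper":4},{"dx":-80,"dy":4,"dz":0,"wx":0,"wy":0,"wz":0.02,"gripper":4},{"dx":-104,"dy":5,"dz":0,"wx":0,"wy":0,"wz":0.03,"gripper":4},{"dx":-128,"dy":6,"dz":0,"wx":0,"wy":0,"wz":0.03,"gripper":4},{"dx":-152,"dy":7,"dz":0,"wx":0,"wy":0,"wz":0.04,"gripper":4},{"dx":-176,"dy":8,"dz":0,"wx":0,"wy":0,"wz":0.04,"gripper":4},{"dx":-200,"dy":9,"dz":0,"wx":0,"wy":0,"wz":0.05,"gripper":4},{"dx":-224,"dy":10,"dz":0,"wx":0,"wy":0,"wz":0.05,"gripper":4}]'
python3 -c "
from h import *
go(.4171,-.2521,.133,1.412)"
```

```text
clock: 13.3
tool_pos: [0.4222, -0.0224, 0.1323]
tcp_rot: [-0.0, 0.746, 0.666, -0.0]
wrist_force: [-0.1, -0.0, -8.7]
gripper_width: 0.0149
finger_force: 59.1
clk 13.3 tcp [ 0.4222 -0.0224  0.1323] yaw 1.4574 tilt [-2.e-04 -2.e-04 -1.e+00] d [-228.8   20.9   -0.6] wz 0.0454 F [-0.1 -0.  -8.7] w 0.0149 ff 59.1
```

```bash
python3 -m inch '[{"dx":-24,"dy":2,"dz":0,"wx":0,"wy":0,"wz":0.01,"gripper":4},{"dx":-50,"dy":4,"dz":0,"wx":0,"wy":0,"wz":0.01,"gripper":4},{"dx":-76,"dy":6,"dz":0,"wx":0,"wy":0,"wz":0.02,"gripper":4},{"dx":-102,"dy":9,"dz":0,"wx":0,"wy":0,"wz":0.02,"gripper":4},{"dx":-128,"dy":12,"dz":0,"wx":0,"wy":0,"wz":0.03,"gripper":4},{"dx":-152,"dy":14,"dz":0,"wx":0,"wy":0,"wz":0.03,"gripper":4},{"dx":-174,"dy":16,"dz":0,"wx":0,"wy":0,"wz":0.04,"gripper":4},{"dx":-193,"dy":18,"dz":0,"wx":0,"wy":0,"wz":0.04,"gripper":4},{"dx":-208,"dy":19,"dz":0,"wx":0,"wy":0,"wz":0.045,"gripper":4},{"dx":-219,"dy":20,"dz":0,"wx":0,"wy":0,"wz":0.045,"gripper":4},{"dx":-226,"dy":21,"dz":0,"wx":0,"wy":0,"wz":0.045,"gripper":4},{"dx":-228,"dy":21,"dz":0,"wx":0,"wy":0,"wz":0.045,"gripper":4}]'
python3 -m inch '[{"dx":0,"dy":0,"dz":0,"wx":0,"wy":0,"wz":0,"gripper":4},{"dx":0,"dy":0,"dz":3,"wx":0,"wy":0,"wz":0,"gripper":4},{"dx":0,"dy":0,"dz":6,"wx":0,"wy":0,"wz":0,"gripper":4},{"dx":0,"dy":0,"dz":9,"wx":0,"wy":0,"wz":0,"gripper":4},{"dx":0,"dy":0,"dz":11,"wx":0,"wy":0,"wz":0,"gripper":4},{"dx":0,"dy":0,"dz":11,"wx":0,"wy":0,"wz":0,"gripper":4}]'
python3 lev.py pics/s5.png
python3 - <<'E'
from h import *
go(.4171,-.2521,.123,1.412)
s=snapshot("top"); t=s["color"]; cv2.imwrite("pics/t5.png",cv2.resize(t[150:260,270:430],None,fx=5,fy=5,interpolation=cv2.INTER_CUBIC))
C=cloud(s); z=C[...,2]; x,y=C[...,0],C[...,1]
m=(z>.145)&(z<.175)&(abs(x-.448)<.05)&(abs(y+.06)<.05); P=C[m]
print("top eye",len(P),np.median(P,0).round(4)); 
if len(P)>4: print(cv2.minEnclosingCircle(np.float32(P[:,:2]*1000)))
E
```

```text
clock: 14.3
tool_pos: [0.418, -0.2505, 0.1323]
tcp_rot: [0.0, 0.761, 0.649, -0.0]
wrist_force: [1.2, -0.5, -7.5]
gripper_width: 0.0147
finger_force: 59.1
clock: 14.8
tool_pos: [0.418, -0.2487, 0.1207]
tcp_rot: [-0.001, 0.76, 0.65, -0.0]
wrist_force: [-0.2, 0.3, -9.4]
gripper_width: 0.0146
finger_force: 59.1
wrist torque [-0.07  0.    0.05]
bar- 0
bar+ 139 med [0.0958 0.0014 0.1461] min [ 0.08  -0.009  0.129] max [0.108 0.01  0.151]
weight top 640 med [0.0565 0.0003 0.161 ] min [ 0.031 -0.029  0.113] max [0.085 0.031 0.177]
eye 0
clk 14.85 tcp [ 0.4182 -0.2489  0.1209] yaw 1.4144 tilt [-8.e-04  5.e-04 -1.e+00] d [-3.3 -0.6 -2.1] wz 0.0024 F [-0.1  0.4 -9. ] w 0.0145 ff 59.1
top eye 0 [nan nan nan]
  return _methods._mean(a, axis=axis, dtype=dtype,
  ret = um.true_divide(
```

View pics/s5.png

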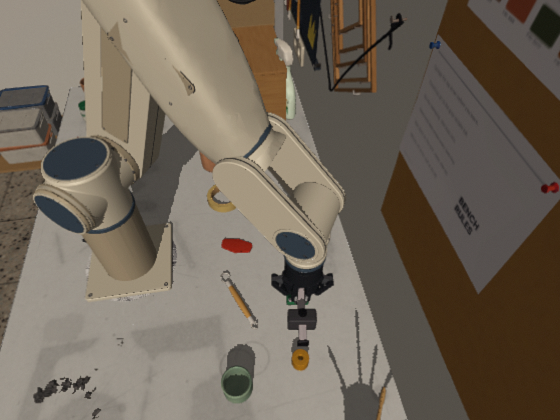

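View pics/t5.png

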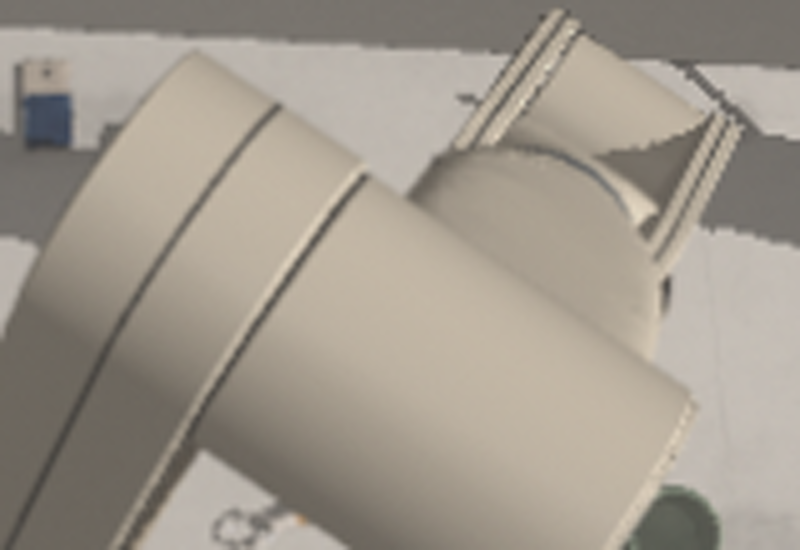

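The scene view shows the lever held level with its weight at (302,319), on the fork side beyond the stand. The arm hides the eye, and the top view shows only the arm. I'll correct the last 3 mm, let it settle and check via the weight.

```bash
python3 -m inch '[{"dx":-1.5,"dy":-0.5,"dz":-0.5,"wx":0,"wy":0,"wz":0,"gripper":4},{"dx":-2.5,"dy":-0.5,"dz":-1,"wx":0,"wy":0,"wz":0,"gripper":4},{"dx":-2.5,"dy":-0.5,"dz":-1,"wx":0,"wy":0,"wz":0,"gripper":4},{"dx":-2.5,"dy":-0.5,"dz":-1,"wx":0,"wy":0,"wz":0,"gripper":4},{"dx":-2.5,"dy":-0.5,"dz":-1,"wx":0,"wy":0,"wz":0,"gripper":4},{"dx":-2.5,"dy":-0.5,"dz":-1,"wx":0,"wy":0,"wz":0,"gripper":4},{"dx":-2.5,"dy":-0.5,"dz":-1,"wx":0,"wy":0,"wz":0,"gripper":4},{"dx":-2.5,"dy":-0.5,"dz":-1,"wx":0,"wy":0,"wz":0,"gripper":4}]'
cat > chk.py <<'E'
from h import *
go(.4171,-.2521,.123,1.412)
s=snapshot("scene"); C=cloud(s); x,y,z=C[...,0],C[...,1],C[...,2]; t0=monitor.read_state(); k=t0["tool_pos"][2]
m=(z>k+.033)&(z<k+.046)&(abs(x-.408)<.045)&(abs(y+.309)<.03); P=np.float32(C[m][:,:2]*1000)
r=cv2.minAreaRect(P); print("weight",len(P),r,"z",np.median(z[m]).round(4))
d=np.array([-.158,-.988])
print("eye from weight mm",(np.array(r[0])-253.2*d/np.hypot(*d)).round(1),"pin [448.4,-58.6]")
m=(z>k+.015)&(z<k+.032)&(y<-.328)&(y>-.36)&(abs(x-.404)<.03); P=C[m]; print("bar end",len(P),P.mean(0).round(4) if len(P) else "")
E
python3 chk.py
```

```text
clock: 15.57
tool_pos: [0.4174, -0.2518, 0.1223]
tcp_rot: [0.0, 0.76, 0.649, -0.0]
wrist_force: [-0.7, -0.4, -8.0]
gripper_width: 0.0147
finger_force: 59.1
clk 15.57 tcp [ 0.4174 -0.2518  0.1223] yaw 1.4138 tilt [-0. -0. -1.] d [-0.4 -0.3 -0.7] wz 0.0018 F [-0.7 -0.4 -8. ] w 0.0147 ff 59.1
weight 343 ((410.1156005859375, -306.117919921875), (29.1009578704834, 58.52497100830078), 81.02587127685547) z 0.1621
eye from weight mm [450.1 -56.1] pin [448.4,-58.6]
bar end 146 [ 0.4032 -0.3464  0.1466]
```

```bash
python3 -m inch '[{"dx":0,"dy":0,"dz":1,"wx":0,"wy":0,"wz":0,"gripper":4},{"dx":0,"dy":0,"dz":2,"wx":0,"wy":0,"wz":0,"gripper":4},{"dx":0,"dy":0,"dz":2,"wx":0,"wy":0,"wz":0,"gripper":4},{"dx":0,"dy":0,"dz":2,"wx":0,"wy":0,"wz":0,"gripper":4},{"dx":0,"dy":0,"dz":2,"wx":0,"wy":0,"wz":0,"gripper":4},{"dx":0,"dy":0,"dz":2,"wx":0,"wy":0,"wz":0,"gripper":4}]' && python3 -c "
from rig import arm
print(arm.finish_job())"
```

```text
clock: 16.12
tool_pos: [0.4175, -0.2517, 0.1203]
tcp_rot: [-0.0, 0.76, 0.649, -0.0]
wrist_force: [-0.0, 1.0, -7.9]
gripper_width: 0.0147
finger_force: 59.1
the job is handed in; nothing more can be done
None
```

I handed the job in at about 16 s, with no verdict returned: the loose collar is down on the pin and let go, and the lever is held level at its balance point, its eye about 3 cm above the pin tip and, since the arm hid the eye, judged from the weight to be within about 3 mm of the pin's axis.

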